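# Counter-hold a hidden bolt head while its nut is run home

## Robot

A 6-joint arm with a two-finger parallel gripper is mounted at the origin on the work surface; the furniture and walls round the work are solid. World frame = base frame: x ahead of the robot, y to its left, z up, the work surface at z = 0. Lengths are in m, angles in rad, forces in N, time in s.
With the tool pointing down it reaches from about 0.35 to 0.875 m from the base axis. Payload 15.5 kg.
Tool frame: the origin (TCP) lies where the fingers leave the gripper's body, on its centre line; the fingertips stand 73 mm ahead of it and the grasp point (between the pads) lies 54 mm ahead of it (r.grip_point_offset is the distance from the TCP to the grasp point, in m); z points along the fingers, y is the direction in which the jaws open and shut (so a half turn about z gives the same grasp; the last joint's range is limited). The gripper opens to 85 mm and grips with 20 to 120 N. Pads are 22 mm wide; open, the fingers measure 114 mm over their backs; the gripper's body (76 mm by 85 mm) begins 54 mm behind the grasp point. The pads swing forward as they close: fully open they stand 13 mm farther back than shut.
Start: joints at [-1.206, 0.494, 1.345, -0, 1.302, -0.096], TCP at [0.277, -0.56, 0.304] pointing down, gripper open.
Joint ranges: [-2.91, 2.91], [-0.82, 2.16], [0.22, 2.67], [-1.22, 4.37], [0.12, 2.79], [-3.08, 3.08]. Speed limits (rad/s): [1.89, 1.89, 2.57, 3.01, 3.01, 3.01].

## Interface

Orientations are given as a unit quaternion [x, y, z, w].
In Python, from station import r gives the robot as it stands.
- The arm moves only by the tool arm_command, never from a script. Its argument "moves" is one flat list of numbers, 7 for each row, row after row: the turn, a rotation vector about the tool's x, y, z in rad, then the shift along the tool's x, y, z in mm, then the finger opening in mm, from 0 to 85.4. A call has 1 to 8 rows; each row shifts and turns the pose as measured when the row begins, along the tool's axes as they then stand; what a row does not reach is not made up. A row lasts 1/8 s, in which the tool goes at most 62.5 mm and 10.7 degrees, less where a joint would pass 70% of its speed; a pose out of reach is approached as far as the arm can. A call with a gripper value outside its range is refused whole. The fingers move at their own pace and stop on an object; "grip_force" is the grip in N (left out, the last holds). Time passes only in rows, so rows that do not move let the fingers close. It gives the time, the measured TCP pose, the force and the opening at its end, in the units of the state.
- r.read_state(): the state, without advancing time (a new reading comes with each control period).
- r.read_camera(name): name is "scene" or "top" or "wrist"; returns (picture, depth): 400x640x3 uint8, red, green, blue; 400x640 float32, m along the optical axis (not along the pixel's ray), 0 where there is no reading.
- r.camera_info(name): a dict with "fx", "fy", "cx", "cy" (pixels), "distortion" ([k1, k2, p1, p2, k3] as OpenCV has them; the pictures are not rectified), "T" (4x4, takes a point from camera to world coordinates). Camera axes: x right, y down, z forward; pixel columns grow to the right and rows downward; lengths in m; the calibration is good to about 2 mm. A picture is of the moment at which its call begins: read the wrist's pose just before it. camera_info takes no time and is no camera call; for the wrist camera it gives the pose at the moment of the call.
- r.finish_job(): hands the job in, once; it reports no verdict.
The state is a dict: "time": time; "joint_pos": joint angles; "qvel": joint speeds; "tau": joint torques, N m; "tool_pos": TCP position; "ee_rot": TCP orientation; "ft_force": force on the tool from outside, world axes, zero at the start; "torque": the same for the moment, N m; "gripper_width": opening from 0.0 (shut) to 1.0 (fully open).
Only numpy, scipy, OpenCV 4.12 (cv2) and the standard library are available. Lean on these libraries where they do the work, as an engineer would, in place of code of your own. Each camera call takes 0.05 s, during which the arm holds its last target.

## Task

The motor nut-runner is turning the nut on one of the two bolts of the grey channel bracket, but the nut will not run on because the bolt spins round with it. Reach down into the narrow gap between the bracket's two walls, grip the hidden head of that spinning bolt firmly, hold it from turning, and keep holding until the nut has run all the way home against the front of the bracket (some seven seconds of steady holding). Finish with the gripper still holding the bolt head still, and leave the beaker, the white sample bottle and the crucible beside the rig where they stand.

Things in the scene. Friction and masses are not known exactly. Their poses are not given: they have to be found in the camera images.
- bracket: Fixed grey steel U-channel, 200 mm long, on a metal breadboard plate with rows of holes. Origin: bench level under the channel's middle; x along the bolts, away from the nut-runner; y along the channel; z up. Its upright walls are 6 mm thick, inner faces at x = -23 and +23 mm (gap 46 mm, open above and at the ends), tops at z = 92 mm; gap floor z = 18 mm.
- runner: Fixed grey motor nut-runner, 49 mm wide over its clamp bands, lying along the bolt in front of the front wall (bracket x = -233 to -32 mm), top 89 mm above the bench; it drives the bolt at bracket y = +50 or y = -50 mm. Origin: on the plate (z = 12 mm), below the spinning bolt, mid-gap; axes as the bracket's.
- tight_bolt: The other bolt of the bracket, same head in the same gap, 100 mm beside the spinning one: already tight, fixed, no nut-runner on it. Origin: on the plate (z = 12 mm), below that bolt, mid-gap; axes as the bracket's; its axis is 52 mm higher.
- bolt_head (a point): Centre of the spinning bolt's head: in the gap, bracket x = -5.5 mm, z = 64 mm. Steel hexagon, 24 mm across flats, 27.7 over corners, 15 mm long (bracket x -13 to +2 mm). A 25 mm round sleeve fills the 10 mm to the front wall; 21 mm free behind it. Closing on it along bracket y with 20 N or more turns its flats to the pads and stops it. The point's axes turn with the bolt.
- bolt: The spinning bolt: turns about bracket x at about 3 rad/s, driven with at most 0.1 N m, until it is held. Origin on its axis, 5.5 mm behind (bracket +x) the centre of its head; its x axis lies along the bracket's x, y and z turn with the bolt.
- nut (a joint): How far the nut has run along the thread, m: 0 at the start (4 mm short of the washer on the front wall), 0.004 fully home. It grows 2 mm a turn of nut against bolt, so only while the bolt is held: about six seconds in all. Then the nut-runner stalls and the nut stays home while the bolt is held.
- beaker: Glass beaker, 55 mm across, 70 mm tall, loose on the bench at the left of the rig. Origin: centre of its underside. Bystander.
- sample_bottle: White plastic sample bottle, 38 mm in diameter, 76 mm tall, loose on the bench at the left of the rig. Origin: centre of its underside. Bystander.
- crucible: White porcelain crucible, 41 mm across, 31 mm tall, loose on the bench at the right of the rig. Origin: centre of its underside. Bystander.

How it is judged:
By the outcome, as a careful person would: the job done as asked, in the order asked, and still so for the second after the job is handed in, while the arm keeps its last pose, push and grip.
It also fails if it takes over 42 s, if anything falls off the work surface, if the arm or the gripper's body presses on something with over 40 N, if the wrist force passes 120 N, or if a joint passes its speed limit or range.

## Working session

There is one attempt and no reset: what is moved stays moved. The work goes in short steps, Python scripts to look and compute and a tool call to move; the robot and the scene stay as the last step left them, time stands still between calls to the robot, and variables do not carry over. Pictures are saved under pics/ and viewed, and the job is handed in when it is done.

Besides the shell and the picture viewer there is one more tool, called after "Call:" as a command line: name --argument value ..., lists and objects as JSON in quotes. arm_command: Moves the arm, as the interface text tells. Its arguments: {"type":"object","properties":{"moves":{"type":"array","items":{"type":"number"}},"grip_force":{"type":"number"}},"required":["moves"]}

```bash
mkdir -p pics; ls; cat > h.py <<'E'
from station import r
import numpy as np, cv2
def snap(n,tag):
    info=r.camera_info(n); p,d=r.read_camera(n)
    cv2.imwrite(f'pics/{tag}.png',p[:,:,::-1]); np.savez(f'pics/{tag}.npz',p=p,d=d,T=info['T'],K=[info['fx'],info['fy'],info['cx'],info['cy']],D=info['distortion'])
def cloud(tag):
    z=np.load(f'pics/{tag}.npz'); d=z['d'];fx,fy,cx,cy=z['K']
    K=np.array([[fx,0,cx],[0,fy,cy],[0,0,1]])
    v,u=np.mgrid[:400,:640]
    n=cv2.undistortPoints(np.stack([u,v],-1).reshape(-1,1,2).astype(float),K,z['D']).reshape(400,640,2)
    P=np.dstack([n*d[...,None],d])
    return P@z['T'][:3,:3].T+z['T'][:3,3], d>0, z['p']
E
python3 - <<'E'
from h import *
for n in ('scene','top'):
    snap(n,n+'0'); i=r.camera_info(n); print(n,i['T'].round(3) if hasattr(i['T'],'round') else i['T'],i['fx'],i['distortion'])
print(r.read_state())
E
```

```text
pics
scene [[-0.823 -0.347  0.449  0.138]
 [-0.568  0.522 -0.637  0.563]
 [-0.014 -0.779 -0.627  0.593]
 [ 0.     0.     0.     1.   ]] 434.13214314497407 [-0.07073098  0.          0.          0.          0.        ]
top [[ 0.006 -0.985  0.17   0.36 ]
 [-0.999 -0.012 -0.034  0.03 ]
 [ 0.036 -0.17  -0.985  0.929]
 [ 0.     0.     0.     1.   ]] 421.63469643163586 [-0.05793778  0.          0.          0.          0.        ]
{'time': 0.1, 'joint_pos': array([-1.20649616e+00,  4.94111755e-01,  1.34602606e+00,  8.25001143e-06,
        1.30251319e+00, -9.54937748e-02]), 'qvel': array([-7.52711259e-04, -1.77439464e-03, -1.28593967e-03, -1.53787156e-05,
        2.22711010e-04, -7.67239550e-04]), 'tau': array([ 1.73135468e-03, -8.83591890e+01, -3.84564686e+01, -1.63411996e-04,
        5.20432019e-03,  4.56344424e-05]), 'tool_pos': array([ 0.27727875, -0.55987179,  0.30338023]), 'ee_rot': array([ 9.73689992e-01,  2.27876105e-01, -6.69678545e-05, -5.24935371e-04]), 'ft_force': array([0.12374101, 0.69588775, 0.48722065]), 'torque': array([-0.03677973,  0.01080558,  0.05710029]), 'gripper_width': 0.9991418050980632}
```

View pics/scene0.png

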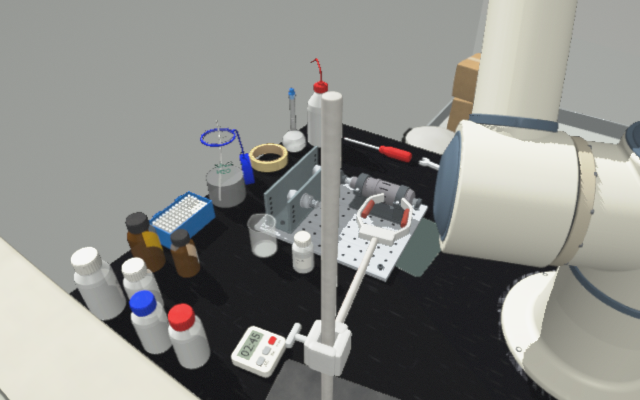

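View pics/top0.png

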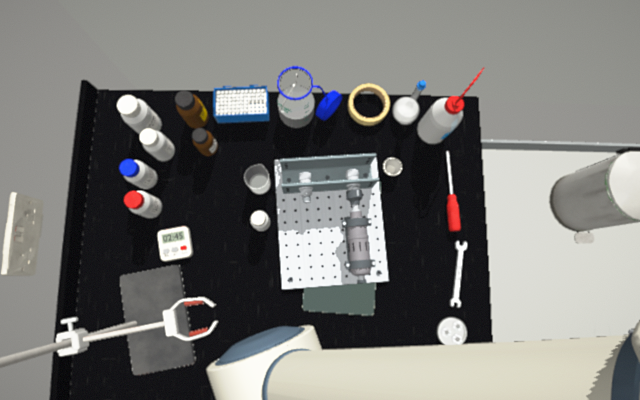

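The scene picture shows the bracket at about (295,190), with the nut-runner at (385,190) and a clamp stand in front. In the top picture the bracket walls run from (275,160) to (380,185). The runner is at (358,240), so the spinning head is near (353,175), the tight one near (305,180). The beaker is at (257,178), the bottle at (260,220) and the crucible at (392,166).

```bash
python3 - <<'E'
from h import *
P,ok,p=cloud('top0')
for u,v in [(277,157),(325,155),(376,153),(330,160),(281,190),(325,188),(380,184),(305,180),(353,175),(358,240),(257,170),(260,216),(392,162),(283,285),(384,280),(200,315),(70,342),(120,325),(180,318),(340,300),(375,105),(440,120),(300,110),(405,108)]:
    print(u,v,P[v,u].round(3),ok[v,u])
# wall tops: points with z 0.085..0.1 near
m=ok&(abs(P[...,2]-0.092)<0.006)&(P[...,0]>0.4)
mm=np.zeros_like(m);mm[148:200,270:390]=1
m&=mm
im=p[140:300,260:400,::-1].copy(); cv2.imwrite('pics/topz.png',cv2.resize(im,None,fx=4,fy=3.7,interpolation=cv2.INTER_CUBIC))
Q=P[m];print(len(Q))
h,xe=np.histogram(Q[:,0],40);print(np.c_[xe[:-1].round(3),h].tolist())
E
```

```text
277 157 [0.62  0.093 0.001] True
325 155 [ 0.627 -0.017 -0.003] True
376 153 [ 0.632 -0.133  0.002] True
330 160 [ 0.592 -0.023  0.081] True
281 190 [0.542 0.081 0.009] True
325 188 [ 0.54  -0.014  0.047] True
380 184 [ 0.56  -0.141  0.002] True
305 180 [0.551 0.029 0.074] True
353 175 [ 0.562 -0.071  0.077] True
358 240 [ 0.426 -0.079  0.085] True
257 170 [0.581 0.133 0.032] True
260 216 [0.474 0.119 0.075] True
392 162 [ 0.608 -0.167  0.015] True
283 285 [0.335 0.073 0.011] True
384 280 [ 0.346 -0.145  0.01 ] True
200 315 [0.27  0.249 0.002] True
70 342 [0.253 0.379 0.274] True
120 325 [0.257 0.383 0.086] True
180 318 [0.264 0.288 0.012] True
340 300 [ 0.303 -0.05  -0.   ] True
375 105 [ 0.751 -0.134 -0.003] True
440 120 [ 0.67  -0.246  0.121] True
300 110 [0.709 0.041 0.062] True
405 108 [ 0.723 -0.192  0.052] True
633
[[0.534, 12.0], [0.535, 26.0], [0.537, 38.0], [0.539, 30.0], [0.541, 30.0], [0.543, 44.0], [0.544, 43.0], [0.546, 27.0], [0.548, 30.0], [0.55, 24.0], [0.552, 10.0], [0.554, 1.0], [0.555, 0.0], [0.557, 0.0], [0.559, 0.0], [0.561, 0.0], [0.563, 0.0], [0.564, 0.0], [0.566, 0.0], [0.568, 0.0], [0.57, 0.0], [0.572, 0.0], [0.574, 0.0], [0.575, 0.0], [0.577, 0.0], [0.579, 0.0], [0.581, 0.0], [0.583, 0.0], [0.584, 9.0], [0.586, 21.0], [0.588, 24.0], [0.59, 40.0], [0.592, 39.0], [0.594, 28.0], [0.595, 36.0], [0.597, 45.0], [0.599, 28.0], [0.601, 27.0], [0.603, 18.0], [0.605, 3.0]]
```

View pics/topz.png

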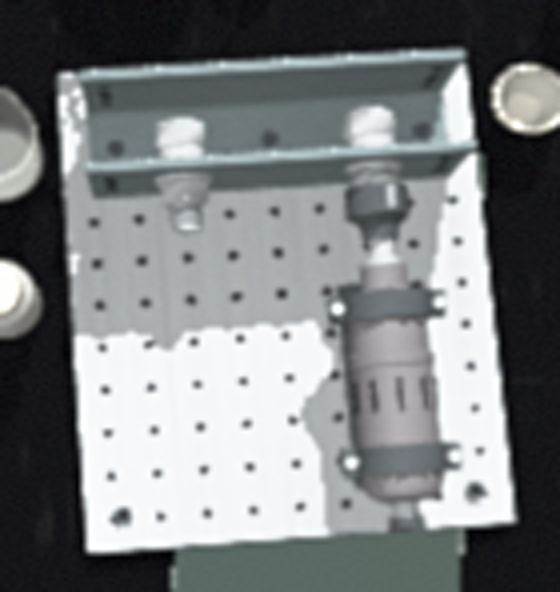

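The zoomed crop shows both wall tops clearly, the spinning head at crop (370,125) and the free head at (182,135). Next I fit the walls.

```bash
python3 - <<'E'
from h import *
P,ok,p=cloud('top0')
m=ok&(abs(P[...,2]-0.092)<0.007)
mm=np.zeros_like(m);mm[148:200,270:390]=1
m&=mm
Q=P[m]
k=cv2.fitLine(Q[Q[:,0]<0.565][:,:2].astype(np.float32),cv2.DIST_L1,0,.001,.001).ravel();k2=cv2.fitLine(Q[Q[:,0]>0.565][:,:2].astype(np.float32),cv2.DIST_L1,0,.001,.001).ravel()
print(k,k2,[np.degrees(np.arctan2(a[0],a[1])) for a in(k,k2)])
d=k[:2]*np.sign(k[1])+k2[:2]*np.sign(k2[1]);yd=d/np.linalg.norm(d);xd=np.array([yd[1],-yd[0]])
for a in (Q[Q[:,0]<0.565],Q[Q[:,0]>0.565]):
    X=a[:,:2]@xd;Y=a[:,:2]@yd
    print(len(a),'x',np.percentile(X,[2,50,98]),'y',Y.min(),Y.max(),np.percentile(Y,[1,99]),'z',np.median(a[:,2]))
print('yaw of bracket x',np.degrees(np.arctan2(xd[1],xd[0])))
# heads
H=np.zeros_like(m);H[165:200,290:370]=1
X=P[...,:2]@xd;Y=P[...,:2]@yd
# points in gap at z .05-.082
Xc=.5*(np.median((Q[Q[:,0]<.565][:,:2])@xd)+np.median((Q[Q[:,0]>.565][:,:2])@xd))
g=ok&(abs(X-Xc)<.015)&(P[...,2]>.068)&(P[...,2]<.084)&mm.astype(bool)
for s in(0,1):
    a=g&((P[...,1]<-.02) if s else (P[...,1]>-.02))
    print('head',a.sum(),'x',np.percentile(X[a]-Xc,[2,50,98]),'y',np.percentile(Y[a],[2,50,98]),'z',np.percentile(P[a][:,2],[2,50,98]))
print(Xc,xd,yd)
# runner body
a=ok&(P[...,2]>.07)&(P[...,2]<.1)&(X<Xc-.07)&(X>Xc-.22)&(P[...,1]<-.03)&(P[...,1]>-.15)
print('runner',a.sum(),np.percentile(Y[a],[2,50,98]),'top',np.percentile(P[a][:,2],98))
E
```

```text
[ 0.07762158 -0.9969829   0.54550457 -0.05220891] [ 0.07887942 -0.99688417  0.5979597  -0.05883304] [np.float32(175.54813), np.float32(175.47585)]
329 x [0.5372528  0.53976291 0.54327281] y -0.1636573721176381 0.03504847910271609 [-0.1614941   0.03299698] z 0.09078690240820153
331 x [0.58882923 0.59148799 0.59521171] y -0.16468925808516627 0.034483028766807984 [-0.16234483  0.03350763] z 0.09076899868664356
yaw of bracket x 4.488013
head 99 x [-0.01462371 -0.00612649  0.00299716] y [-0.02566991 -0.01459555 -0.0028176 ] z [0.06863139 0.07355322 0.07872701]
head 87 x [-0.01459499 -0.00601103  0.00276285] y [-0.12478298 -0.11414815 -0.10384799] z [0.06921624 0.07392933 0.07781408]
0.5656254524456661 [0.99693376 0.07825052] [-0.07825052  0.99693376]
runner 1280 [-0.13553363 -0.11317249 -0.09211387] top 0.08831055334516351
```

Measurements agree with the given sizes:

| Quantity | Measured | Given |
|---|---|---|
| Channel length | 199 mm | 200 mm |
| Wall-top spacing | 51.7 mm | 52 mm |
| Bolt offset from bracket middle | about 50 mm | 50 mm |

The sleeve (25 mm) is wider than the flats (24 mm). So the pads must stay clear of it, and I'll put the 22 mm pad centre at about bracket x = +1.5 mm.

```bash
cat >> h.py <<'E'
from scipy.spatial.transform import Rotation as R
xd=np.array([0.99693376,0.07825052]);yd=np.array([-xd[1],xd[0]])
Xc=.5656;Ys=-.1145
def todo(bx=.0015,by=0,z=None):
    s=r.read_state();Rt=R.from_quat(s['ee_rot']).as_matrix()
    g=(Xc+bx)*xd+(Ys+by)*yd
    z=s['tool_pos'][2] if z is None else z
    d=np.r_[g,z]-s['tool_pos']
    Rd=np.c_[np.r_[xd,0],np.r_[-yd,0],[0,0,-1.]]
    print('goal',g.round(4),'shift tool mm',(Rt.T@d*1000).round(1),'rot',R.from_matrix(Rt.T@Rd).as_rotvec().round(4))
    print('t',s['time'],s['tool_pos'].round(4),'F',s['ft_force'].round(1),'T',s['torque'].round(2),'w',s['gripper_width'],'q',s['joint_pos'].round(2))
E
python3 -c "
from h import *
todo();print(r.grip_point_offset)"
```

```text
goal [ 0.5743 -0.0698] shift tool mm [ 4.837e+02 -3.074e+02  4.000e-01] rot [-1.100e-03  1.000e-04  3.815e-01]
t 0.1 [ 0.2773 -0.5599  0.3034] F [0.1 0.7 0.5] T [-0.04  0.01  0.06] w 0.9991418050980632 q [-1.21  0.49  1.35  0.    1.3  -0.1 ]
0.0539
```

Call:
arm_command --moves '[0, 0, 0.127, 0, 0, 0, 50, 0, 0, 0.127, 0, 0, 0, 50, 0, 0, 0.127, 0, 0, 0, 50]'

```text
time: 0.48
tool_pos: [0.2771, -0.5594, 0.3022]
ee_rot: [0.999, 0.034, -0.001, -0.002]
ft_force: [-0.7, 0.1, -0.0]
gripper_width: 0.584
```

```bash
python3 -c "
from h import *
todo();print(r.grip_point_offset)"
```

```text
goal [ 0.5743 -0.0698] shift tool mm [ 330.  -468.2    1.2] rot [-0.0033  0.001  -0.01  ]
t 0.475 [ 0.2771 -0.5594  0.3022] F [-0.7  0.1 -0. ] T [ 0.06  0.03 -0.07] w 0.5843365278376013 q [-1.21  0.5   1.35  0.    1.3   0.3 ]
0.0539
```

Call:
arm_command --moves '[0, 0, 0, 33, -47, 0, 50, 0, 0, 0, 33, -47, 0, 50, 0, 0, 0, 33, -47, 0, 50, 0, 0, 0, 33, -47, 0, 50, 0, 0, 0, 33, -47, 0, 50, 0, 0, 0, 33, -47, 0, 50, 0, 0, 0, 33, -47, 0, 50, 0, 0, 0, 33, -47, 0, 50]'

```text
time: 1.48
tool_pos: [0.5206, -0.1581, 0.3013]
ee_rot: [1.0, 0.03, -0.001, -0.002]
ft_force: [1.4, -1.3, 0.6]
gripper_width: 0.585
```

```bash
python3 -c "
from h import *
todo()"
```

```text
goal [ 0.5743 -0.0698] shift tool mm [ 58.8 -85.    0.2] rot [-0.0045  0.0022 -0.0191]
t 1.475 [ 0.5206 -0.1581  0.3013] F [ 1.4 -1.3  0.6] T [-0.03  0.   -0.01] w 0.5849471314083269 q [-0.41  0.38  1.55  0.    1.21  1.1 ]
```

Call:
arm_command --moves '[-0.002, 0.001, -0.01, 30, -43, 0, 50, -0.002, 0.001, -0.01, 29, -42, 0, 50, 0, 0, 0, 0, 0, 0, 50]'

```text
time: 1.85
tool_pos: [0.5766, -0.0627, 0.3007]
ee_rot: [0.999, 0.042, -0.0, -0.001]
ft_force: [-0.3, -0.7, 0.4]
gripper_width: 0.583
```

```bash
python3 -c "
from h import *
todo();snap('wrist','wrist1');snap('top','top1');todo()
i=r.camera_info('wrist');print(np.array(i['T']).round(3),i['fx'])"
```

```text
goal [ 0.5743 -0.0698] shift tool mm [-2.8  6.9 -0. ] rot [-0.0011  0.0009  0.0058]
t 1.85 [ 0.5766 -0.0627  0.3007] F [-0.3 -0.7  0.4] T [-0.01  0.07 -0.03] w 0.582980844348364 q [-0.21  0.43  1.46  0.    1.25  1.27]
goal [ 0.5743 -0.0698] shift tool mm [-1.4  4.5 -0. ] rot [-0.0006  0.0016  0.0033]
t 1.95 [ 0.5754 -0.0652  0.3007] F [ 0.5 -0.   0.4] T [-0.03 -0.   -0.01] w 0.5836241152975064 q [-0.22  0.43  1.46  0.    1.25  1.27]
[[ 0.081 -0.956 -0.282  0.646]
 [-0.997 -0.078 -0.022 -0.06 ]
 [-0.001  0.283 -0.959  0.371]
 [ 0.     0.     0.     1.   ]] 278.1966610240616
```

View pics/wrist1.png

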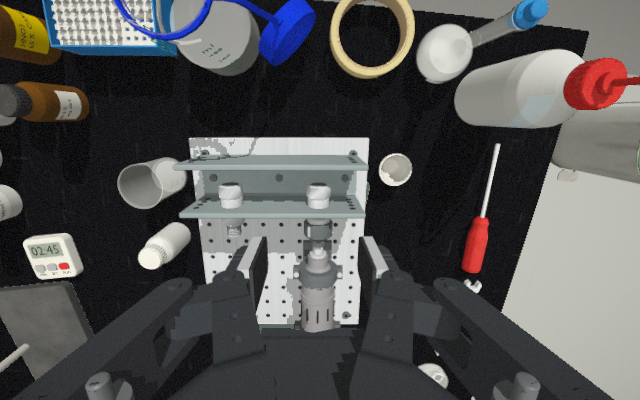

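View pics/top1.png

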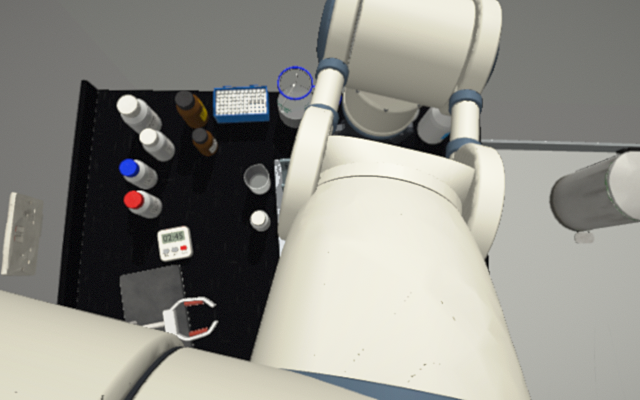

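The wrist picture shows both heads: the spinning one at about (318,195), in line with the runner, and the tight one at (230,195). The fingers are open on either side. I cross-check the bracket pose from this view.

```bash
python3 - <<'E'
from h import *
P,ok,p=cloud('wrist1')
m=ok&(abs(P[...,2]-0.092)<0.006);mm=np.zeros_like(m);mm[145:225,170:375]=1;m&=mm
Q=P[m];X=Q[:,:2]@xd;Y=Q[:,:2]@yd;print(np.median(Q[:,2]))
for a in (X<Xc,X>Xc):
    k=cv2.fitLine(Q[a][:,:2].astype(np.float32),cv2.DIST_L1,0,.001,.001).ravel()
    print(a.sum(),'x',np.percentile(X[a],[2,50,98]),'y',np.percentile(Y[a],[0,1,99,100]),'yaw',np.degrees(np.arctan(-k[0]/k[1])))
X=P[...,:2]@xd;Y=P[...,:2]@yd
g=ok&(abs(X-Xc)<.02)&(P[...,2]>.06)&(P[...,2]<.084)&mm
for a in(g&(Y<-.065),g&(Y>-.065)):
    print('head',a.sum(),'x',np.percentile(X[a]-Xc,[2,50,98]),'y',np.percentile(Y[a],[2,50,98]),'z',np.percentile(P[a][:,2],[50,98]))
E
```

```text
0.09194151771184361
1274 x [0.53630539 0.54039069 0.54250169] y [-0.16401402 -0.16166985  0.0320001   0.03462792] yaw 4.7249722
1344 x [0.58820431 0.59180279 0.59432659] y [-0.16412438 -0.16175366  0.03249281  0.03502041] yaw 4.7529483
head 491 x [-0.0191674  -0.00687862  0.00206482] y [-0.12739748 -0.11391057 -0.10152018] z [0.07473387 0.07761541]
head 501 x [-0.01957471 -0.0074468   0.00184747] y [-0.02643517 -0.01712602 -0.00305575] z [0.07394641 0.07806757]
```

Call:
arm_command --moves '[0, 0, 0.003, -1, 4, 0, 50, 0, 0, 0, 0, 0, 35, 50, 0, 0, 0, 0, 0, 35, 50, 0, 0, 0, 0, 0, 0, 50, 0, 0, 0, 0, 0, 0, 50]'

```text
time: 2.58
tool_pos: [0.5733, -0.0752, 0.2312]
ee_rot: [0.999, 0.036, 0.0, 0.0]
ft_force: [0.6, -0.6, -0.1]
gripper_width: 0.587
```

```bash
python3 -c "
from h import *
todo(z=.118)"
```

```text
goal [ 0.5743 -0.0698] shift tool mm [  1.4  -5.4 113.2] rot [ 0.0006  0.     -0.0071]
t 2.575 [ 0.5733 -0.0752  0.2312] F [ 0.6 -0.6 -0.1] T [0.01 0.   0.02] w 0.5871655894330468 q [-0.23  0.51  1.55 -0.    1.08  1.27]
```

Call:
arm_command --moves '[0, 0, -0.006, 1, -4, 0, 50, 0, 0, 0, 0, 0, 0, 50, 0, 0, 0, 0, 0, 0, 50, 0, 0, 0, 0, 0, 0, 50]'

```text
time: 3.08
tool_pos: [0.575, -0.0713, 0.2343]
ee_rot: [0.999, 0.039, 0.002, 0.001]
ft_force: [-0.0, 0.3, -0.7]
gripper_width: 0.586
```

```bash
python3 -c "
from h import *
todo(z=.118)"
```

```text
goal [ 0.5743 -0.0698] shift tool mm [ -1.1  -1.8 116.3] rot [ 0.002  -0.0043 -0.0009]
t 3.075 [ 0.575  -0.0713  0.2343] F [-0.   0.3 -0.7] T [ 0.04  0.01 -0.03] w 0.5855113995106908 q [-0.23  0.5   1.55 -0.    1.09  1.27]
```

Call:
arm_command --moves '[0.002, -0.004, 0, -1, -1, 28, 50, 0, 0, 0, 0, 0, 28, 50, 0, 0, 0, 0, 0, 0, 50, 0, 0, 0, 0, 0, 0, 50]'

```text
time: 3.58
tool_pos: [0.575, -0.0705, 0.1788]
ee_rot: [0.999, 0.039, 0.001, 0.0]
ft_force: [0.2, -0.8, -0.3]
gripper_width: 0.587
```

```bash
python3 -c "
from h import *
todo(z=.118);snap('wrist','wrist2')"
```

```text
goal [ 0.5743 -0.0698] shift tool mm [-0.8 -0.8 60.8] rot [ 0.0007 -0.0026 -0.0006]
t 3.575 [ 0.575  -0.0705  0.1788] F [ 0.2 -0.8 -0.3] T [-0.01 -0.    0.06] w 0.5868224410315481 q [-0.23  0.58  1.6   0.    0.96  1.27]
```

View pics/wrist2.png

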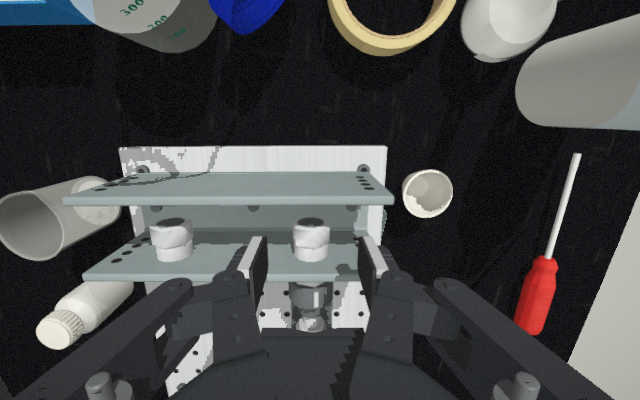

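The head at (311,240) lies midway between the finger tips at (255,255) and (372,255). The pads sit in the gap's line, so I continue down.

Call:
arm_command --moves '[0, -0.002, 0, -1, -1, 20, 50, 0, 0, 0, 0, 0, 20, 50, 0, 0, 0, 0, 0, 20, 50, 0, 0, 0, 0, 0, 0, 50, 0, 0, 0, 0, 0, 0, 50]'

```text
time: 4.25
tool_pos: [0.577, -0.0703, 0.1233]
ee_rot: [0.999, 0.039, 0.005, 0.001]
ft_force: [-0.1, 0.4, 0.4]
gripper_width: 0.584
```

```bash
python3 -c "
from h import *
todo(z=.116);snap('wrist','wrist3')"
```

```text
goal [ 0.5743 -0.0698] shift tool mm [-2.7 -0.7  7.2] rot [ 0.0033 -0.009  -0.0006]
t 4.25 [ 0.577  -0.0703  0.1233] F [-0.1  0.4  0.4] T [ 0.03  0.03 -0.  ] w 0.5844880378726551 q [-0.22  0.66  1.63 -0.    0.84  1.27]
```

View pics/wrist3.png

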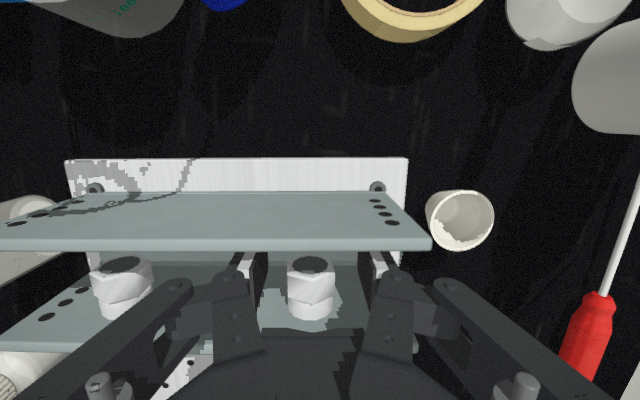

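The fingers straddle the spinning head at (311,285) and nothing is touching. I trim the last few mm.

Call:
arm_command --moves '[0.003, -0.009, 0, -3, -1, 6, 50, 0, 0, 0, 0, 0, 0, 50, 0, 0, 0, 0, 0, 0, 50]'

```text
time: 4.68
tool_pos: [0.5743, -0.0696, 0.1183]
ee_rot: [0.999, 0.039, 0.001, 0.0]
ft_force: [-0.1, 0.3, 0.3]
gripper_width: 0.587
```

```bash
python3 -c "
from h import *
todo(z=.116)"
```

```text
goal [ 0.5743 -0.0698] shift tool mm [0.  0.2 2.3] rot [ 0.0007 -0.0013 -0.0006]
t 4.675 [ 0.5743 -0.0696  0.1183] F [-0.1  0.3  0.3] T [ 0.07 -0.01  0.04] w 0.5874195519685591 q [-0.22  0.67  1.64 -0.    0.84  1.27]
```

Call:
arm_command --moves '[0, 0, 0, 0, 0, 2, 10, 0, 0, 0, 0, 0, 0, 10, 0, 0, 0, 0, 0, 0, 10, 0, 0, 0, 0, 0, 0, 10, 0, 0, 0, 0, 0, 0, 10]' --grip_force 70

```text
time: 5.3
tool_pos: [0.5743, -0.0693, 0.1165]
ee_rot: [0.999, 0.039, 0.001, 0.0]
ft_force: [-0.8, 1.1, 2.0]
gripper_width: 0.285
```

```bash
python3 -c "
from h import *
todo(z=.116);snap('wrist','wrist4');snap('scene','scene4');print(r.read_state()['gripper_width']*85.4)"
```

```text
goal [ 0.5743 -0.0698] shift tool mm [0.  0.5 0.5] rot [ 0.0003 -0.0014 -0.0007]
t 5.3 [ 0.5743 -0.0693  0.1165] F [-0.8  1.1  2. ] T [ 0.15  0.05 -0.01] w 0.2848979194891121 q [-0.22  0.67  1.64  0.    0.83  1.27]
23.952010119361063
```

View pics/wrist4.png

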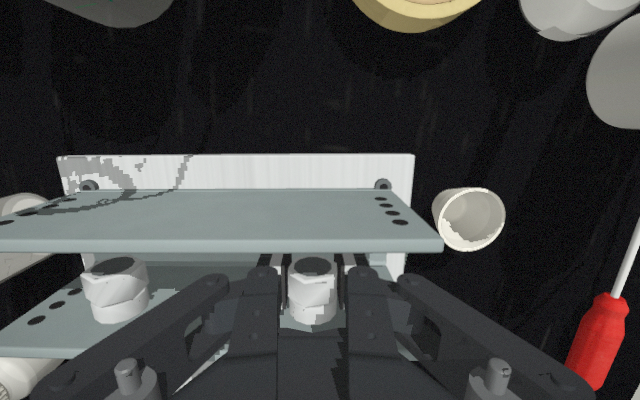

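View pics/scene4.png

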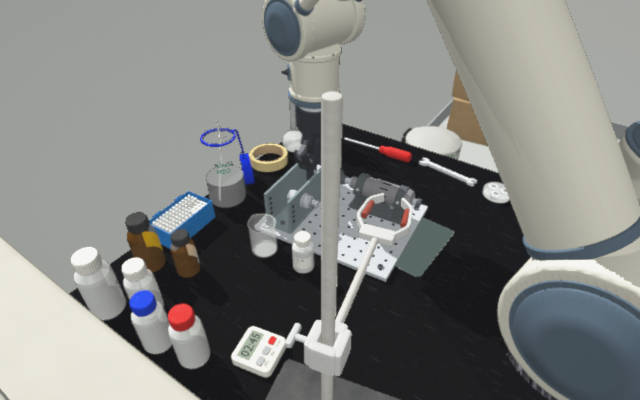

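The opening is 24.0 mm, which matches the flats (not the 25 mm sleeve), and forces are low. The pads sit on the head at (311,285). Now I hold.

Call:
arm_command --moves '[0, 0, 0, 0, 0, 0, 10, 0, 0, 0, 0, 0, 0, 10, 0, 0, 0, 0, 0, 0, 10, 0, 0, 0, 0, 0, 0, 10, 0, 0, 0, 0, 0, 0, 10, 0, 0, 0, 0, 0, 0, 10, 0, 0, 0, 0, 0, 0, 10, 0, 0, 0, 0, 0, 0, 10]'

```text
time: 6.4
tool_pos: [0.5743, -0.0693, 0.1165]
ee_rot: [0.999, 0.039, 0.001, 0.0]
ft_force: [-0.8, 2.1, 2.1]
gripper_width: 0.281
```

Call:
arm_command --moves '[0, 0, 0, 0, 0, 0, 10, 0, 0, 0, 0, 0, 0, 10, 0, 0, 0, 0, 0, 0, 10, 0, 0, 0, 0, 0, 0, 10, 0, 0, 0, 0, 0, 0, 10, 0, 0, 0, 0, 0, 0, 10, 0, 0, 0, 0, 0, 0, 10, 0, 0, 0, 0, 0, 0, 10]'

```text
time: 7.4
tool_pos: [0.5742, -0.0693, 0.1165]
ee_rot: [0.999, 0.039, 0.001, 0.0]
ft_force: [-1.2, 0.4, 1.1]
gripper_width: 0.28
```

```bash
python3 -c "
from h import *
todo(z=.116);snap('wrist','wrist5');print(r.read_state()['gripper_width']*85.4)"
```

```text
goal [ 0.5743 -0.0698] shift tool mm [0.  0.5 0.5] rot [ 0.0003 -0.0014 -0.0007]
t 7.4 [ 0.5742 -0.0693  0.1165] F [-1.2  0.4  1.1] T [ 0.18  0.08 -0.06] w 0.28039174255843147 q [-0.22  0.67  1.64  0.    0.83  1.27]
24.05123061293903
```

View pics/wrist5.png

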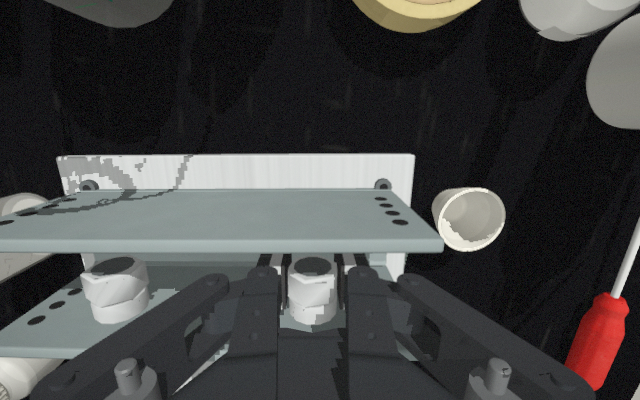

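The head at (311,285) is identical to the previous picture, so it is not turning. I keep holding.

Call:
arm_command --moves '[0, 0, 0, 0, 0, 0, 10, 0, 0, 0, 0, 0, 0, 10, 0, 0, 0, 0, 0, 0, 10, 0, 0, 0, 0, 0, 0, 10, 0, 0, 0, 0, 0, 0, 10, 0, 0, 0, 0, 0, 0, 10, 0, 0, 0, 0, 0, 0, 10, 0, 0, 0, 0, 0, 0, 10]'

```text
time: 8.45
tool_pos: [0.5743, -0.0693, 0.1165]
ee_rot: [0.999, 0.039, 0.001, 0.0]
ft_force: [-0.7, 1.3, 1.3]
gripper_width: 0.281
```

Call:
arm_command --moves '[0, 0, 0, 0, 0, 0, 10, 0, 0, 0, 0, 0, 0, 10, 0, 0, 0, 0, 0, 0, 10, 0, 0, 0, 0, 0, 0, 10, 0, 0, 0, 0, 0, 0, 10, 0, 0, 0, 0, 0, 0, 10, 0, 0, 0, 0, 0, 0, 10, 0, 0, 0, 0, 0, 0, 10]'

```text
time: 9.45
tool_pos: [0.5743, -0.0693, 0.1165]
ee_rot: [0.999, 0.039, 0.001, 0.0]
ft_force: [-0.7, 0.5, 1.6]
gripper_width: 0.283
```

Call:
arm_command --moves '[0, 0, 0, 0, 0, 0, 10, 0, 0, 0, 0, 0, 0, 10, 0, 0, 0, 0, 0, 0, 10, 0, 0, 0, 0, 0, 0, 10, 0, 0, 0, 0, 0, 0, 10, 0, 0, 0, 0, 0, 0, 10, 0, 0, 0, 0, 0, 0, 10, 0, 0, 0, 0, 0, 0, 10]'

```text
time: 10.45
tool_pos: [0.5743, -0.0693, 0.1165]
ee_rot: [0.999, 0.039, 0.001, 0.0]
ft_force: [-1.4, 1.1, 1.6]
gripper_width: 0.282
```

Call:
arm_command --moves '[0, 0, 0, 0, 0, 0, 10, 0, 0, 0, 0, 0, 0, 10, 0, 0, 0, 0, 0, 0, 10, 0, 0, 0, 0, 0, 0, 10, 0, 0, 0, 0, 0, 0, 10, 0, 0, 0, 0, 0, 0, 10, 0, 0, 0, 0, 0, 0, 10, 0, 0, 0, 0, 0, 0, 10]'

```text
time: 11.45
tool_pos: [0.5743, -0.0693, 0.1165]
ee_rot: [0.999, 0.039, 0.001, 0.0]
ft_force: [-0.6, 1.3, 2.3]
gripper_width: 0.284
```

Call:
arm_command --moves '[0, 0, 0, 0, 0, 0, 10, 0, 0, 0, 0, 0, 0, 10, 0, 0, 0, 0, 0, 0, 10, 0, 0, 0, 0, 0, 0, 10, 0, 0, 0, 0, 0, 0, 10, 0, 0, 0, 0, 0, 0, 10, 0, 0, 0, 0, 0, 0, 10, 0, 0, 0, 0, 0, 0, 10]'

```text
time: 12.45
tool_pos: [0.5743, -0.0693, 0.1165]
ee_rot: [0.999, 0.039, 0.001, 0.0]
ft_force: [-0.5, 1.2, 2.2]
gripper_width: 0.281
```

Call:
arm_command --moves '[0, 0, 0, 0, 0, 0, 10, 0, 0, 0, 0, 0, 0, 10, 0, 0, 0, 0, 0, 0, 10, 0, 0, 0, 0, 0, 0, 10, 0, 0, 0, 0, 0, 0, 10, 0, 0, 0, 0, 0, 0, 10, 0, 0, 0, 0, 0, 0, 10, 0, 0, 0, 0, 0, 0, 10]'

```text
time: 13.45
tool_pos: [0.5742, -0.0693, 0.1165]
ee_rot: [0.999, 0.039, 0.001, 0.0]
ft_force: [-0.7, -0.4, 2.5]
gripper_width: 0.285
```

```bash
python3 -c "
from h import *
todo(z=.116);snap('wrist','wrist6');snap('scene','scene6');print(r.read_state()['gripper_width']*85.4)
for n in ('wrist','scene'):
    for t in ((4,6),):
        a=[cv2.imread(f'pics/{n}{k}.png').astype(int) for k in t]; d=abs(a[0]-a[1]).max(2); v,u=np.where(d>60); print(n,len(v),np.c_[u,v][:12].tolist())
a=[cv2.imread(f'pics/scene{k}.png')[165:230,310:430] for k in (0,4,6)]
cv2.imwrite('pics/cmp.png',np.vstack([cv2.resize(x,None,fx=3,fy=3,interpolation=cv2.INTER_CUBIC) for x in a]))
"
```

```text
goal [ 0.5743 -0.0698] shift tool mm [0.  0.5 0.5] rot [ 0.0003 -0.0014 -0.0007]
t 13.45 [ 0.5742 -0.0693  0.1165] F [-0.7 -0.4  2.5] T [ 0.24  0.08 -0.06] w 0.2848185654390343 q [-0.22  0.67  1.64  0.    0.83  1.27]
24.256633510793915
wrist 1 [[175, 288]]
scene 3 [[345, 177], [344, 178], [344, 179]]
```

View pics/cmp.png

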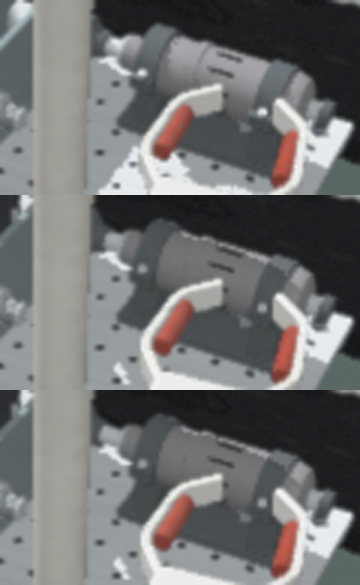

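View pics/scene6.png

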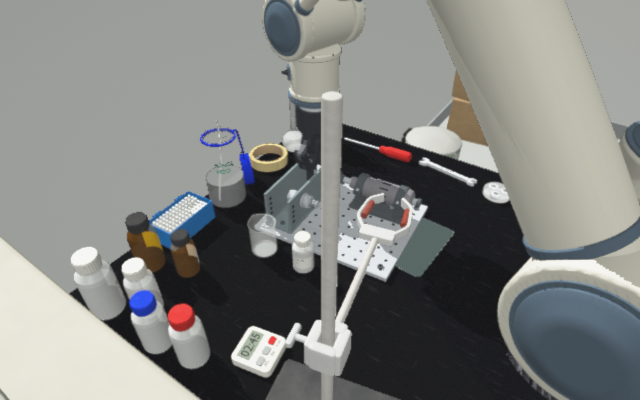

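The scene has changed only at the nut's drive socket, at (344,178), and the bystanders have not moved. I hold a little longer to check the nut has stopped.

Call:
arm_command --moves '[0, 0, 0, 0, 0, 0, 10, 0, 0, 0, 0, 0, 0, 10, 0, 0, 0, 0, 0, 0, 10, 0, 0, 0, 0, 0, 0, 10, 0, 0, 0, 0, 0, 0, 10, 0, 0, 0, 0, 0, 0, 10, 0, 0, 0, 0, 0, 0, 10, 0, 0, 0, 0, 0, 0, 10]'

```text
time: 14.55
tool_pos: [0.5743, -0.0693, 0.1165]
ee_rot: [0.999, 0.039, 0.001, 0.0]
ft_force: [-0.4, 1.0, 1.8]
gripper_width: 0.282
```

Call:
arm_command --moves '[0, 0, 0, 0, 0, 0, 10, 0, 0, 0, 0, 0, 0, 10, 0, 0, 0, 0, 0, 0, 10]'

```text
time: 14.92
tool_pos: [0.5743, -0.0693, 0.1165]
ee_rot: [0.999, 0.039, 0.001, 0.0]
ft_force: [-0.6, 1.3, 1.6]
gripper_width: 0.285
```

```bash
python3 -c "
from h import *
todo(z=.116);snap('wrist','wrist7');snap('scene','scene7')
A={k:cv2.imread(f'pics/scene{k}.png').astype(int) for k in (4,6,7)}
W={k:cv2.imread(f'pics/wrist{k}.png').astype(int) for k in (4,5,6,7)}
s=np.s_[168:205,340:358]
for a,b in((4,6),(6,7)): print(a,b,'nut area',abs(A[a][s]-A[b][s]).mean(),abs(A[a][s]-A[b][s]).max(),'all',abs(A[a]-A[b]).mean())
h=np.s_[255:325,285:340]
for a,b in((4,5),(5,6),(6,7)): print('head',abs(W[a][h]-W[b][h]).mean(),abs(W[a][h]-W[b][h]).max())
"
```

```text
goal [ 0.5743 -0.0698] shift tool mm [0.  0.5 0.5] rot [ 0.0003 -0.0015 -0.0007]
t 14.925 [ 0.5743 -0.0693  0.1165] F [-0.6  1.3  1.6] T [0.19 0.11 0.05] w 0.2854118325665542 q [-0.22  0.67  1.64  0.    0.83  1.27]
4 6 nut area 3.0165165165165164 67 all 0.7029700520833333
6 7 nut area 0.7357357357357357 5 all 0.6938229166666666
head 1.6112554112554112 14
head 1.6695238095238096 20
head 1.6282251082251082 17
```

The nut moved between pictures 4 and 6, and has been still since (only noise between 6 and 7). The head has not turned throughout. I hand the job in.

```bash
python3 -c "
from station import r
print(r.finish_job())"
```

```text
the job is handed in; nothing more can be done
None
```

I gripped the head of the spinning bolt down in the gap with 70 N, closing along the channel, and held it for about 9.6 s. I then handed the job in at about 15 s with the grip still on.

My last checks:
- **Bracket and bolt position:** The top and wrist cameras agreed on it to about 1 mm.
- **Grip:** The opening stayed at 24.0–24.4 mm, which matches the head's flats, not the 25 mm sleeve. I set the pads about 3.5 mm clear of the sleeve.
- **Bolt held:** The head looked the same in all four wrist pictures taken during the hold.
- **Nut:** The area by the nut's drive changed during the hold. It had stopped changing by the last two scene pictures, so the nut appears to have run home and stalled. I could not read the nut's travel directly, so this rests on those pictures and the hold time.
- **Forces:** Readings at the wrist stayed below about 4 N.
- **Beaker, bottle and crucible:** The scene and wrist pictures taken during the hold show no movement of any of them.

No check failed or disagreed.

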